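# Engage both transport locks of a benchtop shaker

## Robot

A 7-joint arm with a two-finger parallel gripper is mounted at the origin on a cart in front of the work surface, level with it; the furniture and walls round the work are solid. World frame = base frame: x ahead of the robot, y to its left, z up, the work surface at z = 0. Lengths are in m, angles in rad, forces in N, time in s.
With the tool pointing down it reaches from about 0.425 to 0.875 m from the base axis. Payload 9.9 kg.
Tool frame: the origin (TCP) lies at the very end of the fingers, on their centre line; the grasp point (between the pads) lies 19 mm behind it (robot.hold_point_z is the z of the grasp point in the tool frame, in m); z points along the fingers, y is the line along which they close (so a half turn about z gives the same grasp; the last joint's range is limited). The gripper opens to 85 mm and grips with 20 to 120 N. Pads are 22 mm wide; open, the fingers measure 114 mm over their backs; the gripper's body (76 mm by 85 mm) begins 54 mm behind the grasp point. The pads swing forward as they close: fully open they stand 13 mm farther back than shut.
Start: joints at [1.259, 0.576, 0.025, 1.437, -0.015, 1.129, -0.057], TCP at [0.152, -0.658, 0.231] pointing down, gripper open.
Joint ranges: [-2.76, 2.76], [-0.34, 2.15], [-1.52, 1.57], [0.19, 2.46], [-1.09, 4.23], [0.17, 1.99], [-2.82, 2.82]. Speed limits (rad/s): [2.22, 2.22, 3.01, 3.01, 3.14, 3.14, 3.14].

## Interface

Orientations are given as a unit quaternion [w, x, y, z].
In Python, from plant import robot gives the robot as it stands. The module is installed in compiled form; this text tells all that it offers.
- The arm moves only by the shell command python3 -m jog 'ROWS'. ROWS is JSON, a list that holds one entry, the list of rows, each a list of 7 numbers: the shift along the tool's x, y, z in m, then the turn, a rotation vector about the tool's x, y, z in rad, then the closure in counts, from 0 (fully open) to 255 (shut). In form: [[[dx, dy, dz, ax, ay, az, hand], ...]]. A call has 1 to 10 rows; each row is the pose to reach, as a shift and turn from the pose commanded when the call began, along the tool's axes at that moment; what a row does not reach only later rows make up. A row lasts 1/10 s, in which the tool goes at most 50 mm and 8.59 degrees, less where a joint would pass 70% of its speed; a pose out of reach is approached as far as the arm can. A call with a gripper value outside its range is refused whole. The fingers move at their own pace and stop on an object; the grip force is fixed at half the most. Time passes only in rows, so rows that repeat a pose let the fingers close. It gives the time, the measured TCP pose, the force, the opening and the grip force at its end, in the units of the state.
- robot.get_obs(): the state, without advancing time (a new reading comes with each control period).
- robot.get_image(name): name is "scene" or "side" or "wrist"; returns (picture, depth): 420x560x3 uint8, red, green, blue; 420x560 float32, m along the optical axis (not along the pixel's ray), 0 where there is no reading.
- robot.get_calibration(name): a dict with "fovy" (degrees; the focal length in pixels is half the picture's height over the tangent of half this angle, whatever the lens; pixels are square), "cx", "cy" (the principal point, pixels), "k1" (the pictures are not rectified: a ray, as slopes to the right and down, at radius r is drawn at 1 + k1 r^2 times it, then the intrinsics apply), "camera_from_world" (4x4, takes a point from world to camera coordinates); the wrist camera has in their place "hand_eye" (4x4, takes a point from camera to tool coordinates, whose origin is the TCP and whose axes are the flange's). Camera axes: x right, y up, looking along -z (the intrinsics and any distortion apply to the point x, -y, -z); pixel columns grow to the right and rows downward; lengths in m; the calibration is good to about 2 mm. A picture is of the moment at which its call begins: read the wrist's pose just before it. get_calibration takes no time and is no camera call.
- robot.finish_job(): hands the job in; it is judged then, once.
Trained networks look in the newest picture that a camera, given by its name, has taken for a name from the list of things; names that differ only in an ending like _2 or _b are one class to them, and where a whole thing is asked for, a point or a joint stands for the part that bears it (a point fixed in the world has none). Each returns a list of dicts, best first, with "confidence" (0 to 1); they miss things now and then, are a little off and sometimes report something else, mostly with a low value. They report only what shows in the picture. A call takes as long as a camera call.
- robot.look_for(camera, label): "centre" ([x, y, z] in m, in world coordinates, good to about 4 mm: the middle of the surface that is visible of it).
- robot.tip_of(camera, label): "centre" ([x, y, z] in m, in world coordinates, good to about 4 mm: a listed point, or the origin of a listed thing).
The state is a dict: "time_s": time; "joint_pos": joint angles; "joint_vel": joint speeds; "tau": joint torques, N m; "tcp_pos": TCP position; "tcp_rot": TCP orientation; "force": force on the tool from outside, world axes, zero at the start; "wrist_torque": the same for the moment, N m; "grip_width": finger opening in m; "finger_force": force on a finger pad.
Only numpy, scipy, OpenCV 4.12 (cv2) and the standard library are available. Lean on these libraries where they do the work, as an engineer would, in place of code of your own. Each camera call takes 0.05 s, during which the arm holds its last target. There are 200 camera calls.

## Task

The benchtop shaker is about to be carried to another bench: slide both of its black transport lock grips, one on each side of the platform, fully home against their steel keepers so that the platform is locked. Leave the small speed slider on the front strip where it is set, and do not disturb the two bottles and the beaker standing round the shaker.

Things in the scene. Friction and masses are not known exactly. Their poses are not given: they have to be found in the camera images.
- shaker: White benchtop shaker, fixed, 160 (x) x 250 (y) mm, flat deck at z = 55 mm. Origin: centre of its underside on the worktop; x from its front to its back (roughly away from the robot), y to its left. In its frame: platform with black mat x -41 to +75, y -65 to +65 mm, top z = 71 mm; lock tracks along y = +98 mm (left) and -98 mm (right), 28 mm wide, rails 6 mm high.
- lock_left_grip (a point): Top centre of the left lock's black grip: upright ribbed block 18 mm (shaker x) x 22 mm (y), z = 61 to 92 mm (this point at 92). Under it a steel bolt bar, 16 mm wide, top z = 61.5 mm, reaches 30 mm fore and aft. Slides along shaker x only; when home the grip stands against the keeper and the bolt's nose is inside it.
- lock_right_grip (a point): The same point on the right lock's identical grip; this lock slides the opposite way, towards the front of the shaker.
- keeper_left (a point): Top centre of the left track's fixed steel keeper bridge, at the back end of the track: 14 mm (shaker x) x 34 mm (y), top z = 78 mm; it covers shaker x +51 to +65 mm.
- keeper_right (a point): Top centre of the right track's identical fixed keeper, at the front end of that track; it covers shaker x -51 to -65 mm.
- lock_left (a joint): Travel of the left lock in m: 0 fully open (grip centre at shaker x = 0), 0.042 fully home at the end stop (grip centre at x = +42 mm). Grows towards shaker +x (away from the robot). Friction about 2.5 N; it stays where it is left.
- lock_right (a joint): Travel of the right lock in m: 0 fully open (grip centre at shaker x = 0), 0.042 fully home at the end stop (grip centre at x = -42 mm). Grows towards shaker -x (towards the robot). Friction about 2.5 N; it stays where it is left.
- speed_knob (a point): Top of the small grey speed slider knob, 11 mm wide, 15 mm tall, on the front strip of the deck (shaker x = -60 mm, somewhere in y -25 to +25 mm, top at z = 70 mm). It slides easily along shaker y; leave it alone.
- beaker: Loose clear glass beaker, 54 mm wide, 74 mm tall, origin at the centre of its foot; stands to the right of the shaker. Bystander.
- white_bottle: Loose white bottle with blue cap, 46 mm wide, 92 mm tall, origin at the centre of its foot; stands to the right of the shaker. Bystander.
- dropper: Loose small brown dropper bottle with black bulb, 28 mm wide, 84 mm tall, origin at the centre of its foot; stands in front of the shaker. Bystander.

How it is judged:
At the end, for the whole second after the job is handed in: Both transport locks are within 3 mm of their end stops (travel over 39 of 42 mm), the speed slider is within 6 mm of its start, and beaker, white bottle and dropper bottle stand upright within 30 mm of where they stood (value of joint each of lock_left, lock_right above 0.039 m and distance of speed_knob from where it was at the start of the episode below 0.006 m and distance of each of beaker, white_bottle, dropper from where it was at the start of the episode below 0.03 m and angle between each of beaker, white_bottle, dropper's own z axis and vertical below 0.2 rad); the robot touches nothing.
It fails at once if the speed slider is moved by more than 6 mm (distance of speed_knob from where it was at the start of the episode above 0.006 m).
It fails at once if a bystander is tipped over (angle between any of beaker, white_bottle, dropper's own z axis and vertical above 0.5 rad).
It also fails if it takes over 40 s, if anything falls off the work surface, if the arm or the gripper's body presses on something with over 40 N, if the wrist force passes 120 N, or if a joint passes its speed limit or range.

## Working session

There is one attempt and no reset: what is moved stays moved. The work goes in short steps, Python scripts to look and compute and a shell command to move; the robot and the scene stay as the last step left them, time stands still between calls to the robot, and variables do not carry over. Pictures are saved under pics/ and viewed, at most 10 in all, crops included, and the job is handed in when it is done.

```bash
mkdir -p pics
python3 - <<'E'
from plant import robot
import cv2,numpy as np
o=robot.get_obs();print(o['time_s'],o['tcp_pos'],o['tcp_rot'],o['grip_width'])
for c in ['scene','side']:
    p,d=robot.get_image(c);cv2.imwrite(f'pics/{c}0.png',p[:,:,::-1])
    for l in ['lock_left_grip','lock_right_grip','keeper_left','keeper_right','speed_knob','shaker','beaker','white_bottle','dropper']:
        print(c,l,[(np.round(r['centre'],4).tolist(),round(r['confidence'],2)) for r in robot.tip_of(c,l)[:3]])
E
```

```text
0.0 [ 0.15230938 -0.65712948  0.23043715] [-8.21516398e-04  9.93520735e-01  1.13647921e-01 -1.53861600e-04] 0.08535948803531528
scene lock_left_grip [([0.5317, -0.1038, 0.0913], 0.72)]
scene lock_right_grip [([0.4625, -0.2875, 0.0916], 0.54)]
scene keeper_left [([0.5808, -0.1213, 0.0828], 0.92)]
scene keeper_right [([0.4121, -0.275, 0.0807], 0.8)]
scene speed_knob [([0.445, -0.164, 0.0717], 0.49)]
scene shaker [([0.4945, -0.1951, -0.0008], 0.67), ([0.392, -0.3995, -0.0045], 0.38)]
scene beaker [([0.3931, -0.3983, -0.0031], 0.77), ([0.4647, -0.2892, 0.0898], 0.36)]
scene white_bottle [([0.4988, -0.4302, -0.0016], 0.7), ([0.463, -0.2904, 0.0908], 0.33)]
scene dropper [([0.3392, -0.1984, -0.0023], 0.83), ([0.5818, -0.1204, 0.0801], 0.29), ([0.4451, -0.1615, 0.074], 0.18)]
side lock_left_grip [([0.5271, -0.1063, 0.0931], 0.7)]
side lock_right_grip [([0.5259, -0.1027, 0.0958], 0.72), ([0.4583, -0.2899, 0.0879], 0.68)]
side keeper_left [([0.5757, -0.1199, 0.0784], 0.65)]
side keeper_right [([0.408, -0.275, 0.0739], 0.95)]
side speed_knob [([0.4461, -0.1637, 0.0715], 0.51)]
side shaker []
side beaker [([0.3945, -0.4022, 0.0018], 0.8)]
side white_bottle [([0.4984, -0.4335, 0.0018], 0.87)]
side dropper [([0.3408, -0.1988, -0.0017], 0.72), ([0.5793, -0.12, 0.0751], 0.56)]
```

View pics/scene0.png

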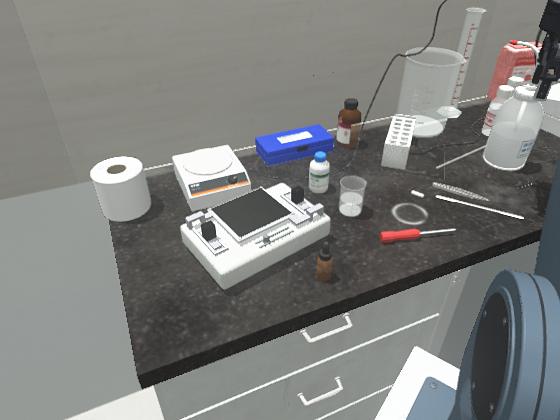

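View pics/side0.png

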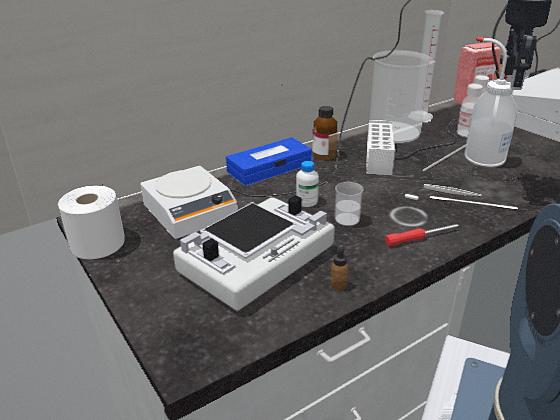

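The scene view shows the shaker near pixels (255,230), with the left grip at (208,230) and the right grip at (297,195). The beaker is at (351,195), the dropper at (325,262) and the white bottle at (319,172). Next I'll fit the shaker pose, check the path for tall obstacles and compute the first move.

```bash
cat > h.py <<'E'
import numpy as np, json
from scipy.spatial.transform import Rotation as R
def load(): return json.load(open('pose.json'))   # cx,cy,yaw
def s2w(x,y,z):
    cx,cy,t=load(); c,s=np.cos(t),np.sin(t)
    return np.array([cx+c*x-s*y,cy+s*x+c*y,z])
def w2s(p):
    cx,cy,t=load(); c,s=np.cos(t),np.sin(t); dx,dy=p[0]-cx,p[1]-cy
    return np.round(1e3*np.array([c*dx+s*dy,-s*dx+c*dy,p[2]]),1)
def rot(o): q=o['tcp_rot']; return R.from_quat([q[1],q[2],q[3],q[0]])
def shift(o,w,yaw=None):
    """row (tool shift, rotvec) to bring the TCP to world w, pointing down, tool x at shaker yaw"""
    r=rot(o); yaw=load()[2] if yaw is None else yaw
    g=R.from_euler('z',yaw)*R.from_euler('x',np.pi)
    return np.round(np.r_[r.inv().apply(w-np.array(o['tcp_pos'])),(r.inv()*g).as_rotvec()],4)
def cloud(robot,name):
    import cv2
    p,d=robot.get_image(name); k=robot.get_calibration(name); H,W=d.shape
    f=H/2/np.tan(np.radians(k['fovy'])/2); v,u=np.mgrid[:H,:W]
    K=np.array([[f,0,k['cx']],[0,f,k['cy']],[0,0,1.]])
    n=cv2.undistortPoints(np.c_[u.ravel(),v.ravel()].astype(float)[:,None],K,np.array([k['k1'],0,0,0,0.]))[:,0]
    z=d.ravel(); c=np.c_[n[:,0]*z,-n[:,1]*z,-z,np.ones(z.size)]
    if 'hand_eye' in k:
        o=robot.get_obs(); T=np.eye(4);T[:3,:3]=rot(o).as_matrix();T[:3,3]=o['tcp_pos'];M=T@k['hand_eye']
    else: M=np.linalg.inv(k['camera_from_world'])
    return p,d,(c@np.array(M).T)[:,:3].reshape(H,W,3)
E
python3 - <<'E'
import json,numpy as np
json.dump([.494,-.198,-.293],open('pose.json','w'))
from h import *; from plant import robot
p,d,P=cloud(robot,'scene'); q=P[d>0]
m=(q[:,2]>.1)&(q[:,0]>.1)&(q[:,0]<.75)&(q[:,1]>-.85)&(q[:,1]<.1)
q=q[m]; cells={}
for a in q:
    k=tuple(np.round(a[:2]/.06).astype(int)); cells[k]=max(cells.get(k,0),a[2])
print({(round(k[0]*.06,2),round(k[1]*.06,2)):round(v,2) for k,v in cells.items()})
o=robot.get_obs()
for x,y in [(30,-98),(-32,98),(0,0)]: print(s2w(x/1e3,y/1e3,.2),shift(o,s2w(x/1e3,y/1e3,.2)))
for n,a in dict(lg=(.5317,-.1038,.091),rg=(.4625,-.2875,.09),lg2=(.5271,-.1063,.09),rg2=(.4583,-.29,.09),knob=(.445,-.164,.07)).items(): print(n,w2s(a))
E
```

```text
{(np.float64(0.72), np.float64(-0.48)): np.float64(0.36), (np.float64(0.72), np.float64(-0.54)): np.float64(0.36), (np.float64(0.72), np.float64(-0.6)): np.float64(0.36), (np.float64(0.66), np.float64(-0.6)): np.float64(0.35), (np.float64(0.66), np.float64(-0.66)): np.float64(0.35), (np.float64(0.66), np.float64(-0.72)): np.float64(0.34), (np.float64(0.6), np.float64(-0.72)): np.float64(0.34), (np.float64(0.6), np.float64(-0.78)): np.float64(0.34), (np.float64(0.54), np.float64(-0.78)): np.float64(0.33), (np.float64(0.54), np.float64(-0.84)): np.float64(0.33), (np.float64(0.18), np.float64(-0.66)): np.float64(0.4), (np.float64(0.18), np.float64(-0.6)): np.float64(0.41), (np.float64(0.18), np.float64(-0.72)): np.float64(0.34), (np.float64(0.12), np.float64(-0.6)): np.float64(0.35), (np.float64(0.24), np.float64(-0.78)): np.float64(0.29), (np.float64(0.18), np.float64(-0.78)): np.float64(0.29), (np.float64(0.48), np.float64(-0.84)): np.float64(0.23), (np.float64(0.48), np.float64(-0.78)): np.float64(0.22), (np.float64(0.48), np.float64(-0.72)): np.float64(0.22), (np.float64(0.12), np.f
[... 377 characters left out ...]
p.float64(0.54), np.float64(-0.66)): np.float64(0.13), (np.float64(0.48), np.float64(-0.66)): np.float64(0.13), (np.float64(0.12), np.float64(-0.84)): np.float64(0.16), (np.float64(0.12), np.float64(-0.78)): np.float64(0.16), (np.float64(0.72), np.float64(-0.12)): np.float64(0.1)}
[ 0.49441654 -0.30048818  0.2       ] [ 4.138e-01 -2.706e-01  3.130e-02 -1.000e-04  0.000e+00  5.208e-01]
[ 0.4916687  -0.09493417  0.2       ] [ 4.575e-01 -4.715e-01  3.130e-02 -1.000e-04  0.000e+00  5.208e-01]
[ 0.494 -0.198  0.2  ] [ 4.365e-01 -3.706e-01  3.130e-02 -1.000e-04  0.000e+00  5.208e-01]
lg [  8.9 101.1  91. ]
rg [ -4.3 -94.8  90. ]
lg2 [ 5.2 97.4 90. ]
rg2 [ -7.6 -98.4  90. ]
knob [-56.7  18.4  70. ]
```

```bash
python3 -m jog '[[[0.05,-0.03,-0.01,0,0,0.06,0],[0.09,-0.06,-0.01,0,0,0.12,50],[0.13,-0.09,-0.01,0,0,0.18,100],[0.17,-0.12,-0.01,0,0,0.24,255],[0.21,-0.15,-0.01,0,0,0.3,255],[0.25,-0.18,-0.01,0,0,0.36,255],[0.29,-0.2,-0.01,0,0,0.42,255],[0.33,-0.22,-0.01,0,0,0.48,255],[0.37,-0.25,-0.01,0,0,0.521,255],[0.4138,-0.2706,-0.01,0,0,0.521,255]]]'
python3 -m jog '[[[0,0,0,0,0,0,255],[0,0,0,0,0,0,255],[0,0,0,0,0,0,255]]]'
python3 - <<'E'
from h import *; from plant import robot; import cv2
o=robot.get_obs(); print(o['time_s'],o['tcp_pos'],o['grip_width'])
p,d,P=cloud(robot,'wrist'); cv2.imwrite('pics/w0.png',p[:,:,::-1]); np.save('P.npy',P)
for l in ['lock_left_grip','lock_right_grip','keeper_left','keeper_right','speed_knob']:
    print(l,[(w2s(r['centre']),round(r['confidence'],2)) for r in robot.tip_of('wrist',l)[:3]])
E
```

```text
time_s: 2.05
tcp_pos: [0.4954, -0.2982, 0.2417]
tcp_rot: [-0.0, 0.989, -0.147, 0.0]
force: [1.2, -0.2, 0.7]
grip_width: 0.0003
finger_force: 0.0
time_s: 2.35
tcp_pos: [0.4935, -0.3015, 0.2413]
tcp_rot: [0.0, 0.989, -0.147, -0.0]
force: [-1.0, 0.4, -0.5]
grip_width: 0.0001
finger_force: 0.0
2.35 [ 0.49352366 -0.30152639  0.24130525] 9.57444829720605e-05
lock_left_grip [(array([  5.1, 100.6,  94.6]), 0.8), (array([ 6.550e+01, -2.198e+02,  2.000e-01]), 0.72)]
lock_right_grip [(array([ -5.2, -98.2,  91.3]), 0.82)]
keeper_left [(array([60.2, 98.2, 81.4]), 0.89)]
keeper_right []
speed_knob [(array([-61.6,  17.9,  68.8]), 0.67)]
```

View pics/w0.png

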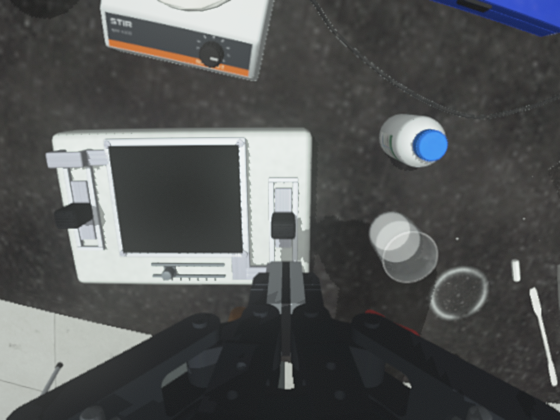

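The wrist view shows the right grip at (284,225) and the left grip at (73,215). The speed knob is at (168,272) and both bystanders on the right are clear of the track. The fitted pose holds, so I'll descend behind the right grip.

```bash
python3 -c "
from h import *; from plant import robot
o=robot.get_obs(); print(w2s(o['tcp_pos']),shift(o,s2w(.03,-.098,.071)))"
python3 -m jog '[[[0,0,0.05,0,0,0,255],[0,0,0.1,0,0,0,255],[0,0,0.14,0,0,0,255],[0,0,0.16,0,0,0,255],[0,0,0.17,0,0,0,255],[0,0,0.17,0,0,0,255],[0,0,0.17,0,0,0,255]]]'
python3 -c "
from h import *; from plant import robot
o=robot.get_obs(); print(w2s(o['tcp_pos']),shift(o,s2w(-.022,-.098,.071)),o['force'])"
```

```text
[ 29.7 -98.9 241.4] [ 3.000e-04 -9.000e-04  1.704e-01  1.000e-04 -1.000e-04 -1.600e-03]
time_s: 3.35
tcp_pos: [0.495, -0.3011, 0.0723]
tcp_rot: [0.0, 0.989, -0.146, 0.001]
force: [0.1, 0.2, -1.0]
grip_width: 0.0
finger_force: 0.0
[ 30.7 -98.4  72.3] [-0.0527 -0.0004  0.0013  0.0003 -0.0015 -0.0006] [ 0.06110462  0.16591354 -0.97811075]
```

```bash
python3 -m jog '[[[-0.01,0,0,0,0,0,255],[-0.018,0,0,0,0,0,255],[-0.026,0,0,0,0,0,255],[-0.032,0,0,0,0,0,255],[-0.038,0,0,0,0,0,255],[-0.043,0,0,0,0,0,255],[-0.046,0,0,0,0,0,255],[-0.046,0,0,0,0,0,255]]]'
python3 -c "
from h import *; from plant import robot; import cv2
o=robot.get_obs(); print(w2s(o['tcp_pos']),o['force'])
p,d,P=cloud(robot,'scene')
print([(w2s(r['centre']),round(r['confidence'],2)) for r in robot.tip_of('scene','lock_right_grip')])"
```

```text
time_s: 4.15
tcp_pos: [0.4496, -0.2869, 0.0712]
tcp_rot: [-0.0, 0.989, -0.146, -0.001]
force: [1.2, 0.1, 0.4]
grip_width: 0.0001
finger_force: 0.3
[-16.8 -98.   71.2] [1.20107085 0.1029505  0.39520296]
[(array([-34.2, -95.8,  94.1]), 0.63)]
```

```bash
python3 -m jog '[[[-0.002,0,0,0,0,0,255],[-0.004,0,0,0,0,0,255],[-0.005,0,0,0,0,0,255],[-0.005,0,0,0,0,0,255]]]'
python3 -m jog '[[[-0.001,0,0,0,0,0,255],[-0.002,0,0,0,0,0,255],[-0.002,0,0,0,0,0,255]]]'
```

```text
time_s: 4.65
tcp_pos: [0.4455, -0.2857, 0.0712]
tcp_rot: [-0.0, 0.989, -0.146, -0.0]
force: [2.2, -0.8, -0.6]
grip_width: -0.0
finger_force: 1.0
time_s: 4.95
tcp_pos: [0.4454, -0.2857, 0.0715]
tcp_rot: [0.0, 0.989, -0.146, 0.002]
force: [6.2, -1.8, -4.4]
grip_width: -0.0
finger_force: 3.6
```

```bash
python3 -m jog '[[[-0.001,0,0,0,0,0,255],[-0.002,0,0,0,0,0,255],[-0.003,0,0,0,0,0,255],[-0.003,0,0,0,0,0,255]]]'
python3 -c "
from h import *; from plant import robot; import cv2
o=robot.get_obs(); print(w2s(o['tcp_pos']),o['force'])
for c in ['scene','side']:
  p,d,P=cloud(robot,c)
  print([(w2s(r['centre']),round(r['confidence'],2)) for l in ['lock_right_grip','keeper_right'] for r in robot.tip_of(c,l)])
  u=(280,130) if c=='scene' else (270,150)
  cv2.imwrite(f'pics/{c}1.png',cv2.resize(p[u[1]:u[1]+120,u[0]-80:u[0]+80,::-1],(800,600),interpolation=cv2.INTER_CUBIC))"
```

```text
time_s: 5.35
tcp_pos: [0.4452, -0.2856, 0.0719]
tcp_rot: [0.001, 0.989, -0.146, 0.004]
force: [14.4, -4.6, -10.1]
grip_width: -0.0001
finger_force: 7.3
[-21.4 -98.   71.9] [ 14.395447    -4.60920693 -10.06428801]
[(array([-41.6, -98.5,  93.3]), 0.77)]
[(array([-43.4, -98.4,  89.3]), 0.79), (array([-59.7, -94.7,  75.1]), 0.8)]
```

View pics/scene1.png

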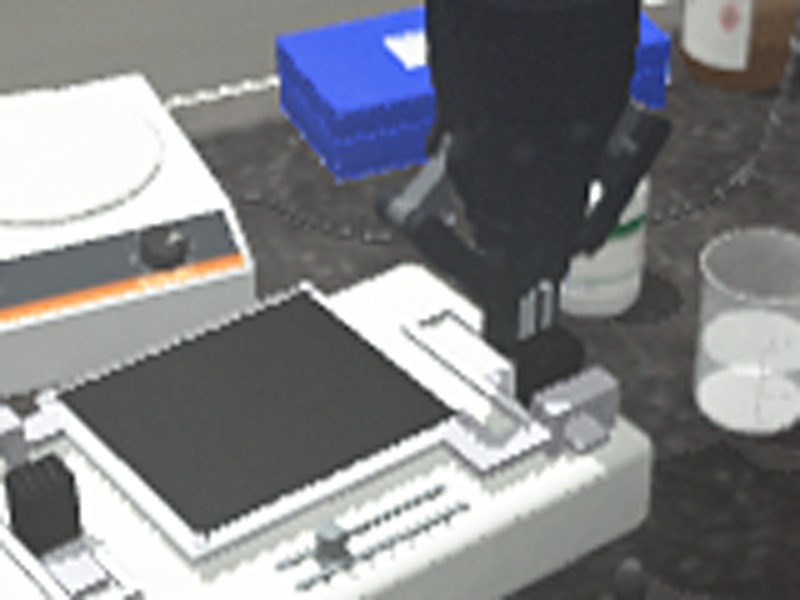

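The crop shows the right grip at (548,360), hard against its keeper at (580,400). With the 15 N stop and no further travel, the right lock is home. Next I'll back off, lift, and cross to the left side.

```bash
python3 -m jog '[[[0.01,0,0,0,0,0,255],[0.02,0,0,0,0,0,255],[0.02,0,-0.04,0,0,0,255],[0.02,0,-0.09,0,0,0,255],[0.02,-0.04,-0.11,0,0,0,255],[0.015,-0.085,-0.11,0,0,0,255],[0.01,-0.13,-0.11,0,0,0,255],[0,-0.17,-0.11,0,0,0,255],[-0.005,-0.195,-0.11,0,0,0,255],[-0.005,-0.195,-0.11,0,0,0,255]]]'
python3 -c "
from h import *; from plant import robot; import cv2
o=robot.get_obs(); print(w2s(o['tcp_pos']),shift(o,s2w(-.034,.098,.071)))
for c in ['scene','wrist']:
  p,d,P=cloud(robot,c)
  print([(l,w2s(r['centre']),round(r['confidence'],2)) for l in ['lock_right_grip','lock_left_grip','keeper_right','keeper_left','speed_knob'] for r in robot.tip_of(c,l)])"
```

```text
time_s: 6.65
tcp_pos: [0.4925, -0.0918, 0.1812]
tcp_rot: [-0.001, 0.99, -0.143, -0.001]
force: [0.1, 0.1, -0.2]
grip_width: 0.0001
finger_force: 0.0
[-32.1 101.2 181.2] [-0.0018  0.0034  0.1102 -0.0014  0.0017  0.0058]
[('lock_right_grip', array([-40.1, -96.8,  91.2]), 0.54), ('lock_left_grip', array([  6.9, 100.2,  93.6]), 0.58), ('keeper_right', array([-59.1, -98.6,  79.2]), 0.96), ('keeper_left', array([ 60.5, 100.7,  77.5]), 0.72), ('speed_knob', array([-56.6,  20.2,  72.7]), 0.54), ('speed_knob', array([-43.4, -96.1,  90.9]), 0.26)]
[('lock_right_grip', array([-43. , -98. ,  92.2]), 0.61), ('lock_left_grip', array([ 4.4, 99.5, 96.7]), 0.75), ('lock_left_grip', array([ 60.3, 100.5,  78.1]), 0.27), ('keeper_right', array([-61.1, -98.9,  83.9]), 0.94), ('keeper_right', array([-39.9, -98. ,  90.5]), 0.46), ('keeper_right', array([-61.6,  18.4,  69.9]), 0.38), ('keeper_left', array([ 60.2, 100.3,  78.4]), 0.88), ('speed_knob', array([-62.9,  20. ,  70.6]), 0.8)]
```

```bash
python3 -m jog '[[[-0.001,0.002,0.04,0,0,0.005,255],[-0.001,0.002,0.08,0,0,0.005,255],[-0.001,0.002,0.1,0,0,0.005,255],[-0.001,0.002,0.11,0,0,0.005,255],[-0.001,0.002,0.11,0,0,0.005,255],[-0.001,0.002,0.11,0,0,0.005,255]]]'
python3 -c "
from h import *; from plant import robot
o=robot.get_obs(); print(w2s(o['tcp_pos']),o['force'])"
```

```text
time_s: 7.85
tcp_pos: [0.4914, -0.098, 0.072]
tcp_rot: [-0.0, 0.989, -0.149, 0.0]
force: [-0.1, 0.8, 0.1]
grip_width: -0.0002
finger_force: 0.0
[-31.3  95.   72. ] [-0.14297075  0.81863254  0.05276315]
```

```bash
python3 -m jog '[[[0.01,-0.003,0,0,0,0,255],[0.018,-0.003,0,0,0,0,255],[0.026,-0.003,0,0,0,0,255],[0.032,-0.003,0,0,0,0,255],[0.038,-0.003,0,0,0,0,255],[0.043,-0.003,0,0,0,0,255],[0.047,-0.003,0,0,0,0,255],[0.05,-0.003,0,0,0,0,255],[0.051,-0.003,0,0,0,0,255]]]'
python3 -m jog '[[[0.002,0,0,0,0,0,255],[0.003,0,0,0,0,0,255],[0.003,0,0,0,0,0,255]]]'
python3 -c "
from h import *; from plant import robot
o=robot.get_obs(); print(w2s(o['tcp_pos']))"
```

```text
time_s: 8.75
tcp_pos: [0.5408, -0.11, 0.0712]
tcp_rot: [-0.0, 0.989, -0.149, 0.0]
force: [-2.2, 1.7, 1.3]
grip_width: 0.0001
finger_force: 1.3
time_s: 9.05
tcp_pos: [0.5435, -0.1109, 0.0713]
tcp_rot: [-0.0, 0.989, -0.149, 0.0]
force: [-1.4, 1.7, -0.8]
grip_width: -0.0001
finger_force: 0.8
[22.2 97.7 71.3]
```

```bash
python3 -m jog '[[[0.001,0,0,0,0,0,255],[0.002,0,0,0,0,0,255],[0.003,0,0,0,0,0,255],[0.003,0,0,0,0,0,255]]]'
python3 -m jog '[[[0.002,0,0,0,0,0,255],[0.003,0,0,0,0,0,255],[0.003,0,0,0,0,0,255]]]'
python3 -c "
from h import *; from plant import robot
o=robot.get_obs(); print(w2s(o['tcp_pos']))"
```

```text
time_s: 9.45
tcp_pos: [0.5446, -0.1112, 0.0712]
tcp_rot: [-0.0, 0.989, -0.148, -0.002]
force: [-7.5, 3.7, 4.8]
grip_width: -0.0001
finger_force: 4.0
time_s: 9.75
tcp_pos: [0.5447, -0.1114, 0.0708]
tcp_rot: [-0.0, 0.989, -0.148, -0.004]
force: [-15.7, 5.0, 10.7]
grip_width: 0.0002
finger_force: 8.3
[23.5 97.6 70.8]
```

The left lock has reached its stop as well. I'll back off, lift clear and check.

```bash
python3 -m jog '[[[-0.01,0,0,0,0,0,255],[-0.025,0,0,0,0,0,255],[-0.025,0,-0.04,0,0,0,255],[-0.025,0,-0.09,0,0,0,255],[-0.025,0.04,-0.13,0,0,0,255],[-0.025,0.09,-0.15,0,0,0,255],[-0.025,0.09,-0.15,0,0,0,255]]]'
python3 -c "
from h import *; from plant import robot; import cv2
for c in ['scene','wrist']:
  p,d,P=cloud(robot,c); cv2.imwrite(f'pics/{c}2.png',p[:,:,::-1])
  for l in ['lock_right_grip','lock_left_grip','keeper_right','keeper_left','speed_knob']: print(c,l,[(w2s(r['centre']),round(r['confidence'],2)) for r in robot.tip_of(c,l)])
  if c=='scene':
    for l in ['beaker','white_bottle','dropper']: print(l,robot.tip_of(c,l)[:1])"
```

```text
time_s: 10.45
tcp_pos: [0.4984, -0.1977, 0.2247]
tcp_rot: [0.002, 0.988, -0.152, 0.003]
force: [0.1, -0.2, -0.2]
grip_width: -0.0006
finger_force: 0.0
scene lock_right_grip [(array([-40.8, -97.4,  92.2]), 0.57)]
scene lock_left_grip [(array([ 43.7, 103.5,  93.6]), 0.77)]
scene keeper_right [(array([-58.2, -96.9,  78.2]), 0.79)]
scene keeper_left [(array([60.4, 98.2, 79.8]), 0.72), (array([-39.8, -96.1,  92.4]), 0.62)]
scene speed_knob [(array([-57. ,  17.6,  70.8]), 0.38)]
beaker [{'centre': [0.3911, -0.3985, -0.0036], 'confidence': 0.75}]
white_bottle [{'centre': [0.4991, -0.428, 0.0001], 'confidence': 0.89}]
dropper [{'centre': [0.3394, -0.1966, 0.0004], 'confidence': 0.96}]
wrist lock_right_grip [(array([-36.9, -97.6,  89.4]), 0.65), (array([-58.4,  20.4,  70.8]), 0.43)]
wrist lock_left_grip [(array([ 41. , 104. ,  92.4]), 0.94)]
wrist keeper_right [(array([-59.1, -98.8,  81.9]), 0.85)]
wrist keeper_left [(array([57.8, 98.6, 79.8]), 0.6)]
wrist speed_knob [(array([-58.9,  20.6,  70.3]), 0.44)]
```

View pics/wrist2.png

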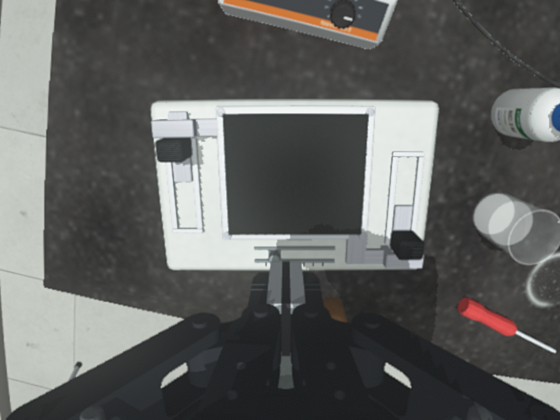

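The wrist view shows the left grip at (174,150) against its keeper, with the bolt nose poking through at (178,116). The right grip is at (407,245) and hides its keeper. The bystanders and speed knob haven't moved, and the arm is clear.

```bash
python3 -c "
from plant import robot
print(robot.finish_job())"
```

```text
the job is handed in; nothing more can be done
None
```

I pushed both transport locks to a firm stop against their keepers and handed the job in at about 11 s. The last camera check showed the speed slider, both bottles and the beaker unmoved to within the cameras' few-millimetre accuracy. The hand-in returned no verdict.

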